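Prop open the control box and refit its cover plate

TASK

The control box of the model's lighting needs its inner cover back. Push the box's hinged hood up past its balance point so that it stays open by itself, then refit the loose steel cover plate: tilt it, slide one end in under the overhanging lip at the front of the recess, and lower the other end until the plate lies flat in the recess. Leave the hood standing open, and do not push about or knock over the other things on the table.

Things in the scene. Friction and masses are not known exactly. Their poses are not given: they have to be found in the camera images.
- hood (a joint): Angle of the control box's hood (rad): 0 shut, 1.85 fully open, leaning back against its stop. The hood is a light grey sheet-metal cap (148 x 118 x 45 mm, about 0.25 kg) on an almost free, lightly damped hinge: let go below about 1.2 it falls shut, beyond about 1.35 it falls open and stays.
- hood_hinge (a point): A point fixed to the box, at the middle of the hood's hinge axis, along the back edge of the box 60 mm above the table. Its axes are the box's: x from the front of the box to its back (the hinge side), y along the hinge axis, z up. A positive hood angle lifts the hood's front edge and carries it backwards.
- hood_tab (a point): Point in the black pull tab on the middle of the hood's front, a bar 14 mm wide (along the hinge) and 16 mm thick that sticks 45 mm straight out to the front; the point is in the middle of its section, 27 mm from the hood's face, 18 mm from the free end. Shut, it is 88 mm above the table, 175 mm in front of the hinge axis and 28 mm above it. It turns with the hood.
- pocket (a point): Centre of the floor of the recess in the grey control box (140 x 110 mm, fixed on the table), 50 mm above the table, under the hood. x to the box's back, y sideways, z up. The recess is 95 mm long (x), 70 mm wide (y); side and rear walls 9 mm high. A well with terminals, 56 x 52 mm, is open in mid-floor. The recess's rear wall is 32 mm in front of the hinge axis.
- lip (a point): Middle of the lower edge of the fixed steel lip over the front end (-x) of the recess. The lip is 4 mm thick and 92 mm wide; its underside is 11 mm above the recess's floor, and it overhangs the front 13 mm of the recess, leaving a clear opening of 82 mm to the rear wall. Axes as for the recess.
- cover_plate (a point): Centre of the loose cover plate, half-way up its thickness: a flat steel plate 90 x 64 x 5 mm (0.14 kg), x along its 90 mm side, y along its 64 mm side, z up. Both ends are alike, so it goes in either way round. It starts flat, fin upward, on one end of the shut red tool box's lid (132 mm above the table). Seated, its underside lies on the floor of the recess, with one end under the lip.
- cover_fin (a point): Point in the black grip fin that stands on the middle of the cover plate: fin 36 mm long (along the plate's x), 14 mm wide (along its y) and 36 mm high above the plate's upper face. This point is 26 mm above the plate's underside; the top of the fin is 41 mm above the underside. Axes as the plate's.
- glue_bottle: White glue bottle with an orange nozzle, 48 mm across and 152 mm high, standing upright; origin at the centre of its foot. To be left alone.
- pot_white: Small white lidded paint pot, 39 mm across and 40 mm high; origin at the centre of its foot. To be left alone.
- marker: Red and white marker pen, 135 mm long and 17 mm thick, lying; origin under its centre. To be left alone.
- sanding_block: Cork sanding block, 56 x 96 x 27 mm, lying on the other end of the tool box's lid; origin under its centre. To be left alone.
- clamp_lamp: Desk lamp clamped to the table's near edge, left of the work, an obstacle: its pole rises from (0.38, 0.13) to an elbow at (0.26, 0.19, 0.38) and on upward, its shade hangs at a height of 0.54 to 0.72 m, 0.33 to 0.49 m ahead of the base and 0.09 to 0.24 m to its left. It never moves by itself.

How it is judged:
On the way:
1. the hood stands open, past its balance point (value of joint hood above 1.6 rad), for 0.2 s.
At the end, for the whole second after the job is handed in: The hood stands open (angle above 1.6 rad) and the cover plate lies flat in the recess with one end under the lip: its centre within 5 mm of the recess's centre along and across, resting on the floor to within 2 mm, tilted less than 0.035 rad and square to the recess to within 0.12 rad (value of joint hood above 1.6 rad and x of cover_plate in the frame of pocket between -0.005 and 0.005 m and y of cover_plate in the frame of pocket between -0.005 and 0.005 m and z of cover_plate in the frame of pocket between -0.001 and 0.0045 m and angle between cover_plate's own z axis and vertical below 0.035 rad and angle between the x axis of cover_plate and the x axis of pocket, either way round below 0.12 rad); the robot touches nothing.
It fails at once if the glue bottle, the paint pot, the marker or the sanding block is knocked over or pushed more than 40 mm away (distance of any of glue_bottle, pot_white, marker, sanding_block from where it was at the start of the episode above 0.04 m or angle between any of glue_bottle, pot_white's own z axis and vertical above 0.6 rad).
It also fails if it takes over 70 s, if anything falls off the work surface, if the arm or the gripper's body presses on something with over 40 N, if the wrist force passes 120 N, or if a joint passes its speed limit or range.

ROBOT

A 6-joint arm with a two-finger parallel gripper is mounted at the origin on a cart in front of the work surface, level with it; the furniture and walls round the work are solid. World frame = base frame: x ahead of the robot, y to its left, z up, the work surface at z = 0. Lengths are in m, angles in rad, forces in N, time in s.
With the tool pointing down it reaches from about 0.325 to 0.9 m from the base axis. Payload 6.1 kg.
Tool frame: the origin (TCP) lies midway between the tips of the shut fingers; the grasp point (between the pads) lies 19 mm behind it; z points along the fingers, y is the line along which they close (so a half turn about z gives the same grasp; the last joint's range is limited). The gripper opens to 85 mm and grips with 20 to 120 N. Pads are 22 mm wide; open, the fingers measure 114 mm over their backs; the gripper's body (76 mm by 85 mm) begins 54 mm behind the grasp point. The pads swing forward as they close: fully open they stand 13 mm farther back than shut.
Start: joints at [1.201, 0.22, 1.526, -0, 1.395, -0.126], TCP at [0.151, 0.607, 0.231] pointing down, gripper open.
Joint ranges: [-2.98, 2.98], [-0.91, 2.08], [0.09, 2.57], [-1.24, 4.39], [0.2, 2.65], [-2.68, 2.68]. Speed limits (rad/s): [2.57, 2.57, 3.01, 3.14, 3.14, 3.14].

INTERFACE

Orientations are given as a unit quaternion [x, y, z, w].
In Python, from bench import robot gives the robot as it stands. The module is installed in compiled form; this text tells all that it offers.
- The arm moves only by the tool carry_out, never from a script. Its argument "motion" is a list that holds one entry, the list of rows, each a list of 7 numbers: the shift along the tool's x, y, z in m, then the turn, a rotation vector about the tool's x, y, z in degrees, then the closure, from -1 (fully open) to 1 (shut), so that 0 is half open. A call has 1 to 12 rows; each row is the pose to reach, as a shift and turn from the pose commanded when the call began, along the tool's axes at that moment; what a row does not reach only later rows make up. A row lasts 1/8 s, in which the tool goes at most 62.5 mm and 10.7 degrees, less where a joint would pass 70% of its speed; a pose out of reach is approached as far as the arm can. A call with a gripper value outside its range is refused whole. The fingers move at their own pace and stop on an object; "grip_force" is the grip in N (left out, the last holds). Time passes only in rows, so rows that repeat a pose let the fingers close. It gives the time, the measured TCP pose, the force, the opening and the grip force at its end, in the units of the state.
- robot.get_state(): the state, without advancing time (a new reading comes with each control period).
- robot.grab_frame(name): name is "scene" or "top" or "wrist"; returns (picture, depth): 384x512x3 uint8, red, green, blue; 384x512 float32, m along the optical axis (not along the pixel's ray), 0 where there is no reading.
- robot.calibration(name): a dict with "K" (3x3 intrinsics, pixels), "view" (4x4, takes a point from world to camera coordinates). Camera axes: x right, y down, z forward; pixel columns grow to the right and rows downward; lengths in m; the calibration is good to about 2 mm. A picture is of the moment at which its call begins: read the wrist's pose just before it. calibration takes no time and is no camera call; for the wrist camera it gives the pose at the moment of the call.
- robot.job_done(): hands the job in; it is judged then, once.
The state is a dict: "time": time; "q": joint angles; "joint_vel": joint speeds; "joint_efforts": joint torques, N m; "tcp_pos": TCP position; "eef_rot": TCP orientation; "ft_force": force on the tool from outside, world axes, zero at the start; "torque": the same for the moment, N m; "width": finger opening in m; "gripper_force": force on a finger pad.
Only numpy, scipy, OpenCV 4.12 (cv2) and the standard library are available. Lean on these libraries where they do the work, as an engineer would, in place of code of your own. Each camera call takes 0.05 s, during which the arm holds its last target. There are 200 camera calls.

## Working session

There is one attempt and no reset: what is moved stays moved. The work goes in short steps, Python scripts to look and compute and a tool call to move; the robot and the scene stay as the last step left them, time stands still between calls to the robot, and variables do not carry over. Pictures are saved under pics/ and viewed, at most 10 in all, crops included, and the job is handed in when it is done.

Besides the shell and the picture viewer there is one more tool, called as a command line: name --argument value ..., lists and objects as JSON in quotes. carry_out: Moves the arm, as the interface text tells. Its arguments: {"type":"object","properties":{"motion":{"type":"array","items":{"type":"array","items":{"type":"array","items":{"type":"number"}}}},"grip_force":{"type":"number"}},"required":["motion"]}

```bash
mkdir -p pics
cat > h.py <<'E'
import numpy as np, cv2
from scipy.spatial.transform import Rotation as R
from bench import robot
def grab(n):
    c=robot.calibration(n); p,d=robot.grab_frame(n); return p,d,np.array(c["K"]),np.array(c["view"])
def cloud(d,K,V):
    v,u=np.mgrid[:d.shape[0],:d.shape[1]]
    P=np.stack([(u-K[0,2])/K[0,0]*d,(v-K[1,2])/K[1,1]*d,d],-1)
    W=(P-V[:3,3])@V[:3,:3]
    W[d<=0]=np.nan
    return W
def save(n,p): cv2.imwrite('pics/'+n,p[...,::-1])
def rel(T,Rt):
    "shift (mm) and turn (deg) in current tool axes to reach target"
    s=robot.get_state(); R0=R.from_quat(s["eef_rot"])
    return np.round(R0.inv().apply(np.array(T)-s["tcp_pos"])*1000,1), np.round((R0.inv()*Rt).as_rotvec(degrees=True),1)
E
python3 - <<'E'
from h import *
a=[]
for n in("top","scene"):
    p,d,K,V=grab(n); a.append(p); np.savez(n+'.npz',p=p,d=d,K=K,V=V); print(n,-V[:3,:3].T@V[:3,3])
save('a.png',cv2.resize(np.hstack(a),(800,300)))
save('top.png',cv2.resize(a[0],(800,600)))
s=robot.get_state();print(s)
E
```

```text
top [ 0.36413707 -0.17744298  1.06072082]
scene [ 1.40661375 -0.30443377  0.73638849]
{'time': 0.1, 'q': array([ 1.20093101e+00,  2.21181758e-01,  1.52745678e+00, -4.47797593e-05,
        1.39473391e+00, -1.26113635e-01]), 'joint_vel': array([ 0.00018048, -0.00210659, -0.00223989, -0.00076919,  0.00123327,
       -0.00048696]), 'joint_efforts': array([ 7.46214046e-04, -4.98245430e+01, -3.90542507e+01, -2.80086970e-04,
        5.80823413e-03, -1.31054455e-05]), 'tcp_pos': array([0.15067024, 0.60601035, 0.23030842]), 'eef_rot': array([ 1.21570386e-01,  9.92582414e-01, -8.68082239e-04, -1.97063853e-04]), 'ft_force': array([ 0.25985739, -0.19739052, -0.96613639]), 'torque': array([-0.00675613,  0.00432233,  0.02707253]), 'gripper_force': 0.0, 'width': 0.08523116178108359}
```

View pics/a.png

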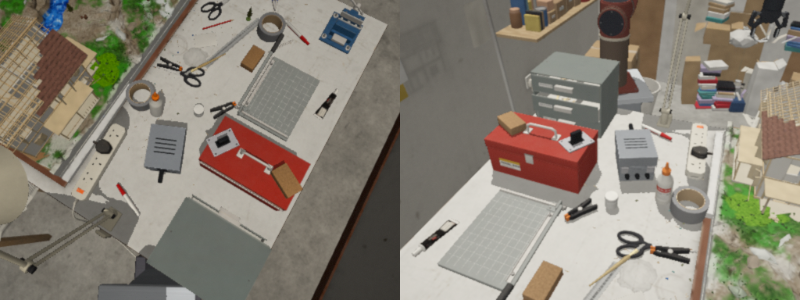

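View pics/top.png

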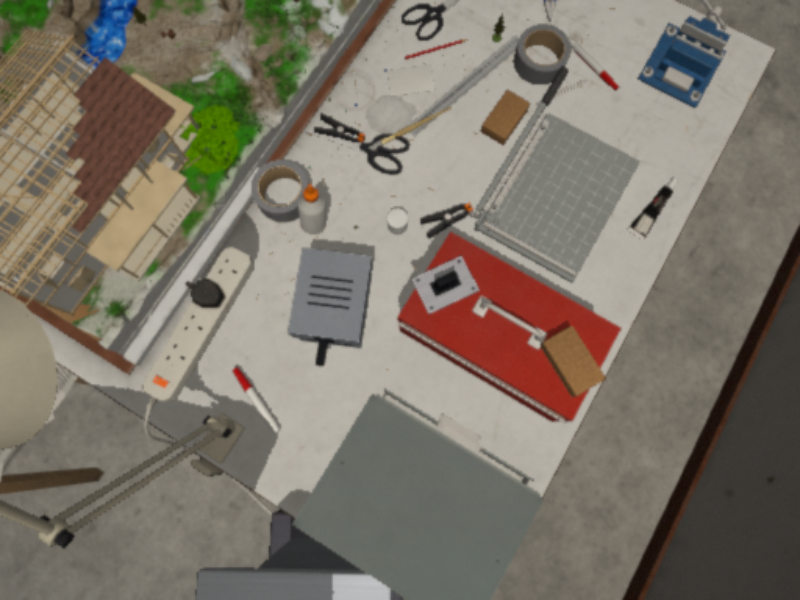

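The top view (800×600) shows the shut hood at (330,297) with its tab at (321,350), and the plate and fin on the red lid at (446,284). The cork block is at (572,358), the bottle at (312,210), the pot at (398,220) and the marker at (257,398). The tab points towards the robot.

```bash
cat > m.py <<'E'
from h import *
z=np.load('top.npz'); p,d,K,V=z['p'],z['d'],z['K'],z['V']; W=cloud(d,K,V)
f=512/800
hsv=cv2.cvtColor(p,cv2.COLOR_RGB2HSV)
def rep(name,box,zr,col=None):
    u0,v0,u1,v1=[int(x*f) for x in box]
    m=np.zeros(d.shape,bool); m[v0:v1,u0:u1]=1
    m&=(W[...,2]>zr[0])&(W[...,2]<zr[1])
    if col is not None: m&=col
    m=cv2.morphologyEx(m.astype(np.uint8),cv2.MORPH_OPEN,np.ones((2,2)))>0
    Q=W[m]; r=cv2.minAreaRect(Q[:,:2].astype(np.float32)*1000)
    print(name,len(Q),'mean',Q.mean(0).round(4),'rect c',np.round(r[0],1),'size',np.round(r[1],1),'ang',round(r[2],1))
    print('   corners',cv2.boxPoints(r).round(0).tolist())
    return Q
rep('hood',(270,220,400,370),(.098,.115))
rep('tab',(300,335,340,375),(.075,.105),hsv[...,2]<60)
rep('plate',(400,245,490,320),(.128,.145),hsv[...,1]<60)
rep('fin',(400,245,490,320),(.155,.185))
rep('cork',(530,310,620,400),(.145,.17))
rep('lid',(380,220,640,430),(.12,.14),hsv[...,1]>120)
rep('lidhandle',(465,290,550,350),(.137,.25))
rep('bottle',(290,180,335,240),(.06,.2))
rep('pot',(380,200,415,240),(.03,.06))
rep('cabinet',(290,390,550,600),(.1,.6))
E
python3 m.py
```

```text
hood 2198 mean [nan nan nan] rect c [608.4 -51.5] size [114.1 174.4] ang 83.1
   corners [[515.0, -98.0], [688.0, -119.0], [702.0, -5.0], [529.0, 16.0]]
tab 93 mean [ 0.5061 -0.0402  0.0807] rect c [506.3 -36.4] size [36.1 49.2] ang 85.9
   corners [[480.0, -53.0], [529.0, -56.0], [532.0, -20.0], [483.0, -17.0]]
plate 816 mean [nan nan nan] rect c [ 590.3 -248.7] size [104.   89.5] ang 28.5
   corners [[523.0, -234.0], [566.0, -313.0], [657.0, -263.0], [615.0, -185.0]]
fin 112 mean [ 0.6027 -0.2466  0.1646] rect c [ 586.8 -263.7] size [82.8 44.9] ang 43.1
   corners [[541.0, -276.0], [572.0, -308.0], [632.0, -252.0], [602.0, -219.0]]
cork 987 mean [nan nan nan] rect c [ 494.6 -577.3] size [102.  415.3] ang 3.3
   corners [[432.0, -373.0], [456.0, -788.0], [558.0, -782.0], [533.0, -367.0]]
lid 6220 mean [nan nan nan] rect c [nan nan] size [nan  0.] ang nan
   corners [[nan, nan], [nan, nan], [nan, nan], [nan, nan]]
lidhandle 186 mean [nan nan nan] rect c [ 545.  -350.7] size [124.   21.2] ang 54.8
   corners [[501.0, -395.0], [518.0, -407.0], [589.0, -306.0], [572.0, -294.0]]
bottle 318 mean [nan nan nan] rect c [781.2 -12.6] size [39.4 85.8] ang 78.8
   corners [[735.0, -24.0], [819.0, -40.0], [827.0, -2.0], [743.0, 15.0]]
pot 150 mean [nan nan nan] rect c [ 760.7 -158.7] size [45.2 34.3] ang 0.8
   corners [[738.0, -142.0], [738.0, -176.0], [784.0, -176.0], [783.0, -141.0]]
cabinet 13430 mean [nan nan nan] rect c [ 135.9 -268.2] size [499.  549.5] ang 43.1
   corners [[-234.0, -238.0], [141.0, -639.0], [506.0, -299.0], [131.0, 103.0]]
```

```bash
cat >> h.py <<'E'
def ray(uv,zp,K,V):
    uv=np.atleast_2d(uv).astype(float); C=-V[:3,:3].T@V[:3,3]
    D=np.c_[(uv-[K[0,2],K[1,2]])/[K[0,0],K[1,1]],np.ones(len(uv))]@V[:3,:3]
    return C+D*((zp-C[2])/D[:,2])[:,None]
def blob(m,box,zp,K,V,name='',f=1.):
    u0,v0,u1,v1=[int(x*f) for x in box]; mm=np.zeros(m.shape,np.uint8); mm[v0:v1,u0:u1]=m[v0:v1,u0:u1]
    n,l,st,_=cv2.connectedComponentsWithStats(mm); l=l==1+np.argmax(st[1:,4])
    c=max(cv2.findContours(l.astype(np.uint8),0,1)[0],key=cv2.contourArea)[:,0]
    q=ray(c,zp,K,V)[:,:2]*1000
    r=cv2.minAreaRect(q.astype(np.float32)); v,u=np.nonzero(l); mean=ray([[u.mean(),v.mean()]],zp,K,V)[0]*1000
    print(name,l.sum(),'mean',mean.round(1),'rect',np.round(r[0],1),np.round(r[1],1),round(r[2],1),'corners',cv2.boxPoints(r).round(0).tolist())
    return l
E
cat > m2.py <<'E'
from h import *
z=np.load('top.npz'); p,d,K,V=z['p'],z['d'],z['K'],z['V']; W=cloud(d,K,V); Z=np.nan_to_num(W[...,2])
hsv=cv2.cvtColor(p,cv2.COLOR_RGB2HSV); S,Vv=hsv[...,1],hsv[...,2]
f=.64
print('hood px hsv',hsv[int(270*f),int(320*f)],'tab',hsv[int(352*f),int(321*f)],'plate',hsv[int(300*f),int(470*f)])
o=cv2.MORPH_OPEN; 
hm=((abs(Z-.105)<.02)&(Vv>85)).astype(np.uint8)
blob(cv2.morphologyEx(hm,o,np.ones((5,5))),(270,220,400,352),.105,K,V,'hood',f)
blob(((Vv<50)).astype(np.uint8),(305,338,340,372),.096,K,V,'tab',f)
pm=((S<60)&(Vv>100)&(Z>.115)).astype(np.uint8); pm=cv2.morphologyEx(pm,cv2.MORPH_CLOSE,np.ones((15,15)))
blob(cv2.morphologyEx(pm,o,np.ones((5,5))),(395,245,485,320),.137,K,V,'plate',f)
blob((Vv<60).astype(np.uint8),(420,265,470,300),.160,K,V,'fin',f)
red=((S>150)&((hsv[...,0]<8)|(hsv[...,0]>172))&(Z>.11)).astype(np.uint8)
blob(cv2.morphologyEx(red,cv2.MORPH_CLOSE,np.ones((9,9))),(380,220,640,430),.132,K,V,'lid',f)
for nm,b,zr in(('cork',(535,315,610,400),(.14,.18)),('handle',(465,290,550,350),(.14,.25)),('cab',(290,390,550,600),(.1,.9))):
    m=((Z>zr[0])&(Z<zr[1])).astype(np.uint8); l=blob(m,b,.15,K,V,nm,f); print(np.nanpercentile(Z[l],[5,50,95]))
E
python3 m2.py
```

```text
hood px hsv [110   6 122] tab [120  10  26] plate [  3 198 147]
hood 2045 mean [595.3 -49.1 105. ] rect [597.4 -49.2] [117.1 148.7] 83.8 corners [[517.0, -99.0], [665.0, -115.0], [678.0, 1.0], [530.0, 17.0]]
tab 93 mean [507.2 -39.9  96. ] rect [505.5 -44.7] [44.8 29.8] 10.6 corners [[481.0, -34.0], [486.0, -64.0], [530.0, -55.0], [525.0, -26.0]]
plate 1002 mean [ 604.5 -242.6  137. ] rect [ 592.4 -244.7] [103.1  89.9] 25.6 corners [[527.0, -226.0], [565.0, -307.0], [658.0, -263.0], [620.0, -182.0]]
fin 157 mean [ 604.7 -235.1  160. ] rect [ 604.9 -234.9] [22.3 42.5] 28.2 corners [[585.0, -221.0], [605.0, -259.0], [625.0, -248.0], [605.0, -211.0]]
lid 6463 mean [ 544.4 -339.8  132. ] rect [ 548.6 -337.5] [310.5 169.6] 60.2 corners [[398.0, -430.0], [545.0, -514.0], [699.0, -245.0], [552.0, -161.0]]
cork 975 mean [ 487.6 -432.5  150. ] rect [ 488.  -431.9] [95.3 60. ] 30.3 corners [[432.0, -430.0], [462.0, -482.0], [544.0, -434.0], [514.0, -382.0]]
[0.15148002 0.15718885 0.15999947]
handle 152 mean [ 552.1 -341.2  150. ] rect [ 551.4 -339.2] [103.2  12.8] 60.3 corners [[520.0, -381.0], [531.0, -387.0], [582.0, -298.0], [571.0, -291.0]]
[0.15243917 0.16359283 0.16746706]
cab 13276 mean [ 274.  -200.6  150. ] rect [ 279.  -206.1] [293.7 246.6] 60.0 corners [[99.0, -272.0], [312.0, -395.0], [459.0, -141.0], [246.0, -17.0]]
[0.2188558  0.22494041 0.22739502]
```

carry_out --motion '[[[0,0,-0.06,0,0,0,-1],[0,0,-0.12,0,0,0,-1],[0,0,-0.18,0,0,0,-1],[0,0,-0.24,0,0,0,-1],[0,0,-0.24,0,0,0,-1]]]'

```text
time: 0.72
tcp_pos: [0.1512, 0.6075, 0.4782]
eef_rot: [0.122, 0.993, 0.005, 0.001]
ft_force: [-0.0, -0.1, -0.2]
width: 0.0857
gripper_force: 0.0
```

```bash
python3 -c "
from h import *
s=robot.get_state();print(s['q'],s['tcp_pos'],s['eef_rot'],s['time'])
p,d,K,V=grab('scene');save('s.png',cv2.resize(p,(800,600)))"
```

```text
[ 1.20094683e+00  1.85224525e-01  1.11401337e+00  1.07643533e-06
  1.83142467e+00 -1.26069606e-01] [0.15124009 0.60754901 0.478211  ] [0.12158639 0.99256581 0.005298   0.00134076] 0.725
```

carry_out --motion '[[[0,-0.05,-0.06,0,0,0,-1],[0,-0.1,-0.12,0,0,0,-1],[0,-0.15,-0.18,0,0,0,-1],[0,-0.2,-0.24,0,0,0,-1],[0,-0.2,-0.24,0,0,0,-1]]]'

```text
time: 1.4
tcp_pos: [0.1024, 0.4115, 0.7107]
eef_rot: [0.122, 0.993, -0.002, -0.001]
ft_force: [0.1, 0.0, 0.6]
width: 0.0853
gripper_force: 0.0
```

```bash
cat > kin.py <<'E'
from h import *
s=robot.get_state();print(s['q'],s['tcp_pos'],s['eef_rot'],s['time'])
E
python3 kin.py
```

```text
[ 1.14054691e+00 -6.71079484e-02  9.15530763e-01 -2.82371746e-05
  2.29689449e+00 -1.86528528e-01] [0.10237701 0.4115093  0.71068464] [ 1.21568137e-01  9.92581342e-01 -1.77767814e-03 -5.55184585e-04] 1.4
```

View pics/s.png

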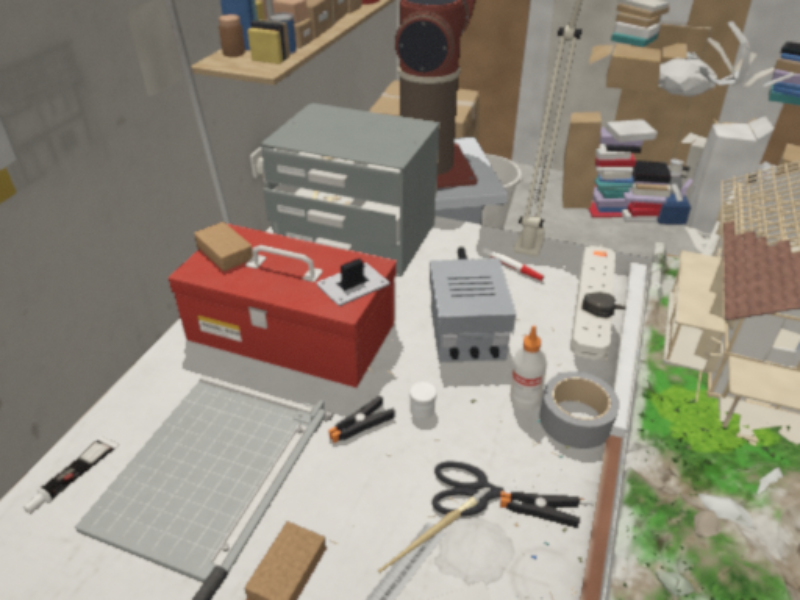

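The scene view shows the lamp pole from (530,240) rising past (570,30), a wall shelf at (290,45), the box at (470,300) and the fin at (352,272). Next I fit the arm geometry so I can plan the path over the lamp.

```bash
cat >> h.py <<'E'
from scipy.optimize import least_squares
D=[([1.20093,.221182,1.527457,1.394734],[.15067,.60601,.230308]),([1.200947,.1852245,1.114013,1.831425],[.15124,.60755,.478211]),([1.140547,-.067108,.91553,2.296894],[.102377,.411509,.710685])]
def fk(k,q):
    a0,h,L1,L2,L3,e=k[:6]; a=q[1]; b=a+q[2]; c=b+q[-1]
    r=a0+L1*np.sin(a)+L2*np.sin(b)+L3*np.sin(c)+e*np.cos(b)
    z=h+L1*np.cos(a)+L2*np.cos(b)+L3*np.cos(c)-e*np.sin(b)
    return r,z
E
python3 - <<'E'
from h import *
for q,t in D:
    r=np.hypot(*t[:2]); az=np.arctan2(t[1],t[0]); print('lat',r*np.sin(az-q[0]),'r',r*np.cos(az-q[0]), 'sum',sum(q[1:]))
def f(k):
    o=[]
    for q,t in D:
        r=np.hypot(*t[:2]); az=np.arctan2(t[1],t[0]); R_,z_=fk(k,q); o+=[R_-r*np.cos(az-q[0]),z_-t[2]]
    return np.array(o+list(1e-3*(np.array(k)-[0.05,.35,.45,.45,.25,0])))
s=least_squares(f,[.05,.35,.45,.45,.25,0]); print(s.x.round(3),f(s.x)[:6].round(4))
E
```

```text
lat 0.07858599760922211 r 0.6194948022217486 sum 3.143373
lat 0.07860067997309671 r 0.6211380468203239 sum 3.1306625
lat 0.07859279889213995 r 0.4167059864848352 sum 3.145316
[-0.     0.308  0.412  0.548  0.331  0.053] [ 0.  0. -0. -0.  0.  0.]
```

Run:
```python
from h import *
for az,r,z in [(75,.32,.76),(75,.32,.82)]+[(a,.32,.82) for a in (65,55,45,35,25,15,5,-4)]:
    a=np.radians(az); print(az,*rel([r*np.cos(a),r*np.sin(a),z],R.from_quat(robot.get_state()['eef_rot'])))
```

```text
75 [  -5.7 -104.3  -48.9] [0. 0. 0.]
75 [  -5.7 -104.5 -108.9] [0. 0. 0.]
65 [ -61.1 -110.4 -109. ] [0. 0. 0.]
55 [-114.7 -125.8 -108.9] [0. 0. 0.]
45 [-164.9 -150.3 -108.9] [0. 0. 0.]
35 [-210.  -183.1 -108.8] [0. 0. 0.]
25 [-248.7 -223.2 -108.7] [0. 0. 0.]
15 [-279.9 -269.5 -108.5] [0. 0. 0.]
5 [-302.5 -320.5 -108.3] [0. 0. 0.]
-4 [-315.1 -369.1 -108.2] [0. 0. 0.]
```

carry_out --motion '[[[-0.003,-0.05,-0.03,0,0,0,-1],[-0.005,-0.1,-0.06,0,0,0,-1],[-0.005,-0.105,-0.11,0,0,0,-1],[-0.005,-0.105,-0.11,0,0,0,-1]]]'

```text
time: 1.9
tcp_pos: [0.0818, 0.3084, 0.8238]
eef_rot: [0.122, 0.993, 0.003, 0.001]
ft_force: [0.1, 0.5, -0.7]
width: 0.0856
gripper_force: 0.0
```

```bash
python3 kin.py
```

```text
[ 1.06270009e+00 -6.93362870e-02  6.30132356e-01  1.54352208e-05
  2.57463118e+00 -2.63772661e-01] [0.08176544 0.30839544 0.82375774] [0.12185111 0.9925436  0.00285751 0.00115658] 1.9
```

carry_out --motion '[[[-0.055,-0.006,0,0,0,0,-1],[-0.109,-0.021,0,0,0,0,-1],[-0.159,-0.046,0,0,0,0,-1],[-0.204,-0.078,0,0,0,0,-1],[-0.243,-0.118,0,0,0,0,-1],[-0.274,-0.164,0,0,0,0,-1],[-0.297,-0.215,0,0,0,0,-1],[-0.309,-0.264,0,0,0,0,-1],[-0.309,-0.264,0,0,0,0,-1]]]'

```text
time: 3.02
tcp_pos: [0.3208, -0.0253, 0.818]
eef_rot: [0.126, 0.992, 0.001, -0.004]
ft_force: [-0.4, 0.4, 0.1]
width: 0.085
gripper_force: 0.0
```

```bash
python3 kin.py
python3 - <<'E'
from h import *
yaw=np.radians(-6.2)
B=R.from_euler('z',-6.2,degrees=True)   # box axes
def tool(tilt): # tool down, y along box y, tilted forward by tilt deg
    return B*R.from_euler('y',-tilt,degrees=True)*R.from_matrix(np.diag([-1,1,-1.]))
h=np.array([.671,-.057,.06])
def P(x,y,z): return h+B.apply([x,y,z])
for t in (0,30,40):
    Rt=tool(t); zt=Rt.as_matrix()[:,2]
    g=P(-.178,0,.028); print(t,zt.round(2),'pre',rel(g-zt*.10,Rt),'grasp',rel(g+.019*zt,Rt), (g+.019*zt).round(3))
print('via',rel([.44,-.035,.5],tool(0)))
E
```

```text
[-3.25256293e-01 -6.87595949e-02  6.46503718e-01 -3.84352906e-04
  2.57188763e+00 -1.64438756e+00] [ 0.32078386 -0.0253029   0.81802721] [ 1.25659839e-01  9.92065238e-01  6.94049742e-04 -3.96053889e-03] 3.025
0 [ 0.  0. -1.] pre (array([-176. ,   30.9,  628.6]), array([ 0.1, -0.5, -8.2])) grasp (array([-176.9,   30.8,  747.6]), array([ 0.1, -0.5, -8.2])) [ 0.494 -0.038  0.069]
30 [ 0.5  -0.05 -0.87] pre (array([-126.6,   23.7,  642.4]), array([ -2.1, -30.4,  -8.1])) grasp (array([-186.3,   32.2,  745. ]), array([ -2.1, -30.4,  -8.1])) [ 0.503 -0.039  0.072]
40 [ 0.64 -0.07 -0.77] pre (array([-112.5,   21.7,  652.5]), array([ -2.8, -40.4,  -7.9])) grasp (array([-189. ,   32.6,  743.1]), array([ -2.8, -40.4,  -7.9])) [ 0.506 -0.039  0.073]
via (array([-120.4,   20.2,  317.1]), array([ 0.1, -0.5, -8.2]))
```

carry_out --motion '[[[-0.02,0.003,0.06,0,0,-2,-1],[-0.04,0.006,0.12,0,0,-4,-1],[-0.06,0.01,0.18,0,0,-6,-1],[-0.08,0.014,0.24,0,0,-8,-1],[-0.1,0.018,0.3,0,0,-8,-1],[-0.12,0.02,0.36,0,0,-8,-1],[-0.12,0.02,0.42,-0.5,-7.5,-8,-1],[-0.12,0.02,0.48,-1,-15,-8,-1],[-0.12,0.022,0.54,-1.5,-22,-8,-1],[-0.125,0.024,0.6,-2,-30,-8,-1],[-0.127,0.024,0.64,-2,-30.4,-8.1,-1],[-0.127,0.024,0.64,-2,-30.4,-8.1,-1]]]'

```text
time: 4.53
tcp_pos: [0.4434, -0.0263, 0.1749]
eef_rot: [0.047, 0.965, -0.013, 0.258]
ft_force: [1.6, 0.1, 0.8]
width: 0.0852
gripper_force: 0.0
```

```bash
python3 kin.py
python3 - <<'E'
from h import *
p,d,K,V=grab('wrist'); np.savez('w1.npz',p=p,d=d,K=K,V=V); save('w1.png',p)
E
```

```text
[-0.32203526 -0.67514605  2.46080346  0.14698286  0.8504224  -1.86325832] [ 0.44340707 -0.02633937  0.17493598] [ 0.04737128  0.96501834 -0.01295418  0.25754176] 4.525
```

View pics/w1.png

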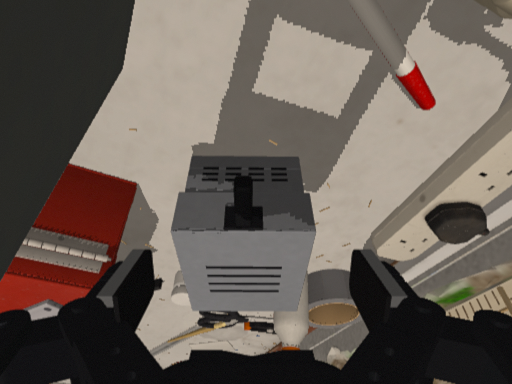

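The wrist view shows the hood with its tab at (243,200) and the fingers either side. I'll check where the tab lies against the planned grasp.

Run:
```python
from h import *
z=np.load('w1.npz'); p,d,K,V=z['p'],z['d'],z['K'],z['V']
g=cv2.cvtColor(p,cv2.COLOR_RGB2GRAY)
for v in (182,190,198,204):
    u=np.nonzero(g[v,225:265]<45)[0]+225; print(v,u.min(),u.max(),ray([[u.min(),v],[u.max(),v]],.096,K,V).round(4).tolist())
B=R.from_euler('z',-6.2,degrees=True)
def tool(t): return B*R.from_euler('y',-t,degrees=True)*R.from_matrix(np.diag([-1,1,-1.]))
h=np.array([.671,-.057,.06]); Rt=tool(30); zt=Rt.as_matrix()[:,2]
g=h+B.apply([-.178,0,.028]); print('expected',g,rel(g+.019*zt,Rt))
hs=(cv2.cvtColor(p,cv2.COLOR_RGB2HSV)); m=((hs[...,1]<60)&(hs[...,2]>60)).astype(np.uint8)
for uv in ([178,228],[313,234],[190,307],[304,309]): print(uv, p[uv[1],uv[0]], ray([uv],.105,K,V)[0].round(3))
```

```text
182 234 252 [[0.4732, -0.041, 0.096], [0.4744, -0.0284, 0.096]]
190 233 252 [[0.4811, -0.0428, 0.096], [0.4824, -0.0292, 0.096]]
198 234 252 [[0.4896, -0.0432, 0.096], [0.4909, -0.03, 0.096]]
204 234 252 [[0.4962, -0.0442, 0.096], [0.4975, -0.0307, 0.096]]
expected [ 0.49404113 -0.03777611  0.088     ] (array([  3.9,  -5.5, 122.6]), array([0.2, 0.2, 0.5]))
[178, 228] [72 70 71] [ 0.51  -0.089  0.105]
[313, 234] [118 117 116] [0.528 0.015 0.105]
[190, 307] [180 170 157] [ 0.646 -0.112  0.105]
[304, 309] [136 126 115] [0.663 0.01  0.105]
```

carry_out --motion '[[[0.002,-0.003,0.05,0,0,0,-1],[0.003,-0.004,0.09,0,0,0,-1],[0.004,-0.004,0.122,0,0,0,-1],[0.004,-0.004,0.122,0,0,0,-1],[0.004,-0.004,0.122,0,0,0,-1]]]'

```text
time: 5.2
tcp_pos: [0.5066, -0.0391, 0.0764]
eef_rot: [0.047, 0.963, -0.015, 0.263]
ft_force: [0.2, -0.7, 0.2]
width: 0.0851
gripper_force: 0.0
```

```bash
python3 kin.py
python3 - <<'E'
from h import *
B=R.from_euler('z',-6.2,degrees=True)
def tool(t): return B*R.from_euler('y',-t,degrees=True)*R.from_matrix(np.diag([-1,1,-1.]))
h=np.array([.671,-.057,.06]); s=robot.get_state(); zt=R.from_quat(s['eef_rot']).as_matrix()[:,2]
print('grasp pt in hinge frame', B.inv().apply(s['tcp_pos']-.019*zt-h).round(4), s['ft_force'])
E
```

```text
[-0.29713891 -0.24021365  2.39804593  0.21688817  0.46743616 -1.93776257] [ 0.50661704 -0.03906547  0.07644771] [ 0.04736749  0.96342177 -0.01483866  0.26335268] 5.2
grasp pt in hinge frame [-0.175   0.      0.0328] [ 0.19678965 -0.69322334  0.17805128]
```

carry_out --motion '[[[0,0,0,0,0,0,1],[0,0,0,0,0,0,1],[0,0,0,0,0,0,1],[0,0,0,0,0,0,1],[0,0,0,0,0,0,1]]]' --grip_force 25

```text
time: 5.82
tcp_pos: [0.505, -0.0391, 0.0746]
eef_rot: [0.048, 0.964, -0.015, 0.262]
ft_force: [-6.6, 0.1, 7.4]
width: 0.0131
gripper_force: 28.1
```

Run:
```python
from h import *
B=R.from_euler('z',-6.2,degrees=True)
h=np.array([.671,-.057,.06]); s=robot.get_state(); R0=R.from_quat(s['eef_rot']); print(s['width'],s['ft_force'],s['tcp_pos'])
g0=B.inv().apply(s['tcp_pos']-.019*R0.as_matrix()[:,2]-h); print(g0)
for th in np.linspace(0,1.5,13)[1:]:
    dt=30*th   # tool turns 45 deg over the travel
    Rt=B*R.from_euler('y',dt,degrees=True)*B.inv()*R0
    g=h+B.apply(R.from_euler('y',th).apply(g0)); t=g+.019*Rt.as_matrix()[:,2]
    a,b=rel(t,Rt); print(round(th,2),(a/1000).round(3).tolist(),b.tolist(),t.round(3))
```

```text
0.013126304886110593 [-6.62104518  0.10172     7.41916924] [ 0.50499941 -0.03911784  0.07455104]
[-1.76593405e-01 -1.72462405e-04  3.09282968e-02]
0.12 [-0.014, -0.0, -0.016] [-0.0, 3.7, 0.0] [ 0.509 -0.04   0.096]
0.25 [-0.03, -0.0, -0.03] [-0.1, 7.5, 0.0] [ 0.516 -0.04   0.116]
0.38 [-0.048, -0.0, -0.042] [-0.1, 11.2, 0.0] [ 0.525 -0.041  0.136]
0.5 [-0.068, -0.0, -0.052] [-0.1, 15.0, 0.0] [ 0.537 -0.043  0.153]
0.62 [-0.088, -0.001, -0.059] [-0.2, 18.7, 0.0] [ 0.55  -0.044  0.17 ]
0.75 [-0.109, -0.001, -0.063] [-0.2, 22.5, 0.0] [ 0.566 -0.046  0.184]
0.88 [-0.13, -0.001, -0.065] [-0.2, 26.2, 0.0] [ 0.583 -0.048  0.196]
1.0 [-0.151, -0.001, -0.064] [-0.3, 30.0, 0.0] [ 0.602 -0.05   0.206]
1.12 [-0.172, -0.001, -0.06] [-0.3, 33.7, 0.0] [ 0.622 -0.052  0.214]
1.25 [-0.192, -0.002, -0.054] [-0.3, 37.5, 0.0] [ 0.642 -0.054  0.218]
1.38 [-0.211, -0.002, -0.045] [-0.3, 41.2, 0.0] [ 0.663 -0.056  0.221]
1.5 [-0.229, -0.002, -0.034] [-0.4, 45.0, 0.1] [ 0.684 -0.059  0.22 ]
```

carry_out --motion '[[[-0.007,0,-0.008,0,2,0,1],[-0.014,0,-0.016,0,3.7,0,1],[-0.03,0,-0.03,0,7.5,0,1],[-0.048,0,-0.042,0,11,0,1],[-0.068,0,-0.052,0,15,0,1],[-0.088,0,-0.059,0,19,0,1],[-0.088,0,-0.059,0,19,0,1]]]'

```text
time: 6.7
tcp_pos: [0.5519, -0.0442, 0.1713]
eef_rot: [0.049, 0.994, -0.007, 0.1]
ft_force: [-9.1, -2.5, 8.0]
width: 0.0132
gripper_force: 29.4
```

Run:
```python
from h import *
B=R.from_euler('z',-6.2,degrees=True)
h=np.array([.671,-.057,.06]); s=robot.get_state(); R0=R.from_quat(s['eef_rot']); print(s['width'],s['ft_force'],s['tcp_pos'])
g0=B.inv().apply(s['tcp_pos']-.019*R0.as_matrix()[:,2]-h); print(g0,np.hypot(g0[0],g0[2]),np.arctan2(g0[2],-g0[0])-.1734)
for th in np.linspace(0,.9,9)[1:]:
    dt=28*th
    Rt=B*R.from_euler('y',dt,degrees=True)*B.inv()*R0
    g=h+B.apply(R.from_euler('y',th).apply(g0)); t=g+.019*Rt.as_matrix()[:,2]
    a,b=rel(t,Rt); print(round(th,2),(a/1000).round(3).tolist(),b.tolist(),t.round(3))
```

```text
0.013225618146396232 [-9.14328289 -2.46955409  8.00540017] [ 0.55193615 -0.04422098  0.17125535]
[-1.23523511e-01 -9.72220944e-05  1.29876281e-01] 0.1792370108626315 0.6370630585755785
0.11 [-0.017, -0.0, -0.01] [-0.0, 3.1, -0.0] [ 0.566 -0.046  0.184]
0.22 [-0.034, -0.0, -0.018] [-0.1, 6.3, -0.0] [ 0.582 -0.047  0.195]
0.34 [-0.052, -0.0, -0.023] [-0.1, 9.4, -0.0] [ 0.599 -0.049  0.204]
0.45 [-0.071, -0.001, -0.027] [-0.1, 12.6, -0.0] [ 0.616 -0.051  0.212]
0.56 [-0.09, -0.001, -0.028] [-0.1, 15.7, -0.0] [ 0.635 -0.053  0.217]
0.68 [-0.11, -0.001, -0.027] [-0.2, 18.9, -0.1] [ 0.653 -0.055  0.22 ]
0.79 [-0.128, -0.001, -0.024] [-0.2, 22.0, -0.1] [ 0.672 -0.057  0.22 ]
0.9 [-0.147, -0.001, -0.019] [-0.2, 25.2, -0.1] [ 0.691 -0.059  0.219]
```

carry_out --motion '[[[-0.017,0,-0.01,0,3,0,1],[-0.034,0,-0.018,0,6.3,0,1],[-0.052,0,-0.023,0,9.4,0,1],[-0.071,-0.001,-0.027,0,12.6,0,1],[-0.09,-0.001,-0.028,0,15.7,0,1],[-0.11,-0.001,-0.027,0,19,0,1],[-0.128,-0.001,-0.024,0,22,0,1],[-0.147,-0.001,-0.019,0,25,0,1],[-0.147,-0.001,-0.019,0,25,0,1],[-0.147,-0.001,-0.019,0,25,0,-1],[-0.147,-0.001,-0.019,0,25,0,-1],[-0.147,-0.001,-0.019,0,25,0,-1]]]'

```text
time: 8.2
tcp_pos: [0.6898, -0.0578, 0.2171]
eef_rot: [0.05, 0.992, 0.004, -0.118]
ft_force: [0.6, -0.5, -0.4]
width: 0.0672
gripper_force: 0.0
```

```bash
python3 kin.py
python3 - <<'E'
from h import *
B=R.from_euler('z',-6.2,degrees=True)
R0=R.from_quat(robot.get_state()['eef_rot']).as_matrix(); print((B.inv().as_matrix()@R0).round(2))
def tool(t,yaw=-6.2): return R.from_euler('z',yaw,degrees=True)*R.from_euler('y',-t,degrees=True)*R.from_matrix(np.diag([-1,1,-1.]))
print('up',rel([.655,-.056,.31],tool(0)),'over plate',rel([.60,-.2,.34],tool(0,-63)))
E
```

```text
[-0.18605208  0.58683239  1.09380849 -0.02345208  1.69672592 -1.65703813] [ 0.68979999 -0.05776441  0.21714199] [ 0.04962898  0.99175011  0.00434541 -0.11810928] 8.2
[[-0.97 -0.01 -0.23]
 [-0.01  1.   -0.01]
 [ 0.23 -0.   -0.97]]
up (array([ 55.6,  -2. , -82.1]), array([ -0.2, -13.6,   0.5])) over plate (array([ 101.8, -150.8, -101.3]), array([ -6.9, -12.3,  57. ]))
```

carry_out --motion '[[[0.02,0,-0.05,0,-4,0,-1],[0.055,-0.002,-0.085,0,-13,0,-1],[0.07,-0.04,-0.09,-1,-13,10,-1],[0.085,-0.08,-0.095,-3,-13,20,-1],[0.1,-0.12,-0.1,-5,-13,30,-1],[0.1,-0.15,-0.1,-6,-12,40,-1],[0.1,-0.15,-0.1,-7,-12,50,-1],[0.1,-0.15,-0.1,-7,-12,57,-1],[0.1,-0.15,-0.1,-7,-12,57,-1],[0.1,-0.15,-0.1,-7,-12,57,-1]]]'

```text
time: 9.45
tcp_pos: [0.6018, -0.1993, 0.3386]
eef_rot: [0.522, 0.853, 0.001, -0.003]
ft_force: [-0.1, 0.4, 0.6]
width: 0.0852
gripper_force: 0.0
```

```bash
python3 kin.py
python3 - <<'E'
from h import *
p,d,K,V=grab('wrist'); np.savez('w2.npz',p=p,d=d,K=K,V=V)
q=grab('top'); np.savez('t2.npz',p=q[0],d=q[1],K=q[2],V=q[3])
save('w2.png',np.hstack([p,cv2.resize(q[0],None,fx=1,fy=1)[100:484,130:400]])[:, :780])
E
```

```text
[-0.44500432  0.2006061   1.35105685  0.00173969  1.59477607 -0.91829877] [ 0.60182598 -0.19929162  0.33863849] [ 5.21604242e-01  8.53183677e-01  6.14021366e-04 -2.50021113e-03] 9.45Traceback (most recent call last):
  File "<stdin>", line 4, in <module>
    return _nx.concatenate(arrs, 1, dtype=dtype, casting=casting)
           ~~~~~~~~~~~~~~~^^^^^^^^^^^^^^^^^^^^^^^^^^^^^^^^^^^^^^^
ValueError: all the input array dimensions except for the concatenation axis must match exactly, but along dimension 0, the array at index 0 has size 384 and the array at index 1 has size 284
```

Run:
```python
from h import *
p=np.load('w2.npz')['p']; q=np.load('t2.npz')['p'][:,130:400]
save('w2.png',np.hstack([p,q]))
```

```text
(no output)
```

View pics/w2.png

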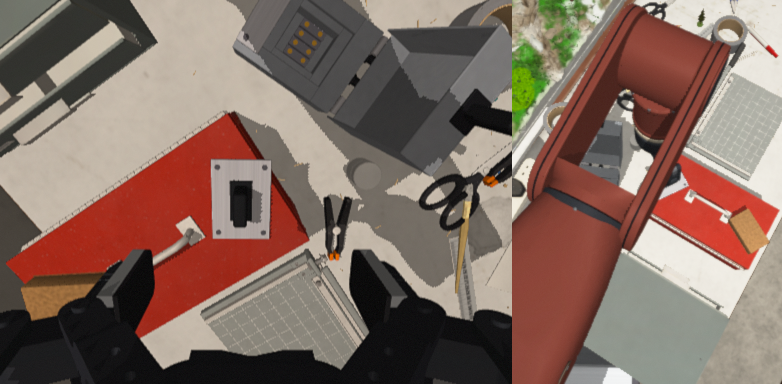

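The hood is standing open. The wrist view shows the plate at (241,199) with its fin at (241,203), nearly square to the image, and the open box with its terminals at (310,45).

Run:
```python
from h import *
z=np.load('w2.npz'); p,d,K,V=z['p'],z['d'],z['K'],z['V']
hs=cv2.cvtColor(p,cv2.COLOR_RGB2HSV)
m=((hs[...,1]<70)&(hs[...,2]>110)).astype(np.uint8)
m=cv2.morphologyEx(m,cv2.MORPH_CLOSE,np.ones((25,25)))
m[:, :205]=0; m[:,276:]=0
m=cv2.morphologyEx(m,cv2.MORPH_OPEN,np.ones((9,9)))
blob(m,(205,150,276,246),.137,K,V,'plate')
g=hs[...,2]
for th in (25,45):
  l=blob((g<th).astype(np.uint8),(222,170,262,232),.173,K,V,'fin%d'%th)
# fin top: gray profile along column
print(g[175:236:2,241]); print(g[190,222:264]); print(g[210,222:264])
W=cloud(d,K,V); print(W[170:230:6,241].round(3))
```

```text
plate 4406 mean [ 606.3 -230.9  137. ] rect [ 604.8 -233.2] [77.8 99.2] 27.1 corners [[548.0, -207.0], [593.0, -295.0], [662.0, -260.0], [617.0, -171.0]]
fin25 376 mean [ 606.5 -224.8  173. ] rect [ 606.7 -231.2] [18.6 41.1] 27.0 corners [[589.0, -217.0], [608.0, -254.0], [624.0, -245.0], [606.0, -209.0]]
fin45 889 mean [ 605.7 -228.4  173. ] rect [ 606.2 -229.8] [20.1 46.2] 27.1 corners [[587.0, -214.0], [608.0, -255.0], [626.0, -246.0], [605.0, -205.0]]
[175 175 174  46  29  23  10  15  13  15  22  27  28  27  28  27  27  30
  30  31  27  29  27  30  29  25 103 177 177 177 175]
[179 180 179 175 171 174 174 134  47  27  30  29  17  15  13  11  13  14
  14  14  14  12  12  10  10  13  18  18  16  29  80 102 108 144 148 171
 172 179 177 170 171 173]
[178 181 177 175 172 173 176 174  63  25  25  23  27  29  29  28  30  30
  29  30  26  27  24  21  16  14  19  16  14  35 101 101 102 103 103 101
 105 103 107 142 148 174]
[[ 0.594 -0.207  0.137]
 [ 0.597 -0.212  0.138]
 [ 0.599 -0.218  0.14 ]
 [ 0.601 -0.221  0.15 ]
 [ 0.602 -0.221  0.171]
 [ 0.605 -0.226  0.173]
 [ 0.607 -0.231  0.174]
 [ 0.61  -0.237  0.174]
 [ 0.613 -0.243  0.173]
 [ 0.616 -0.249  0.172]]
```

Run:
```python
from h import *
z=np.load('w2.npz'); p,d,K,V=z['p'],z['d'],z['K'],z['V']; W=cloud(d,K,V)
c=ray([[211.5,160],[269.5,160],[272,238],[213,239]],.137,K,V); print('plate',c.mean(0),np.linalg.norm(np.diff(c[[0,1,2,3,0]],axis=0),axis=1))
e=c[3]+c[2]-c[0]-c[1]; print('yaw',np.degrees(np.arctan2(e[1],e[0])))
m=(abs(W[...,2]-.173)<.006); m[:185]=0;m[232:]=0;m[:,:222]=0;m[:,262:]=0
blob(cv2.morphologyEx(m.astype(np.uint8),cv2.MORPH_OPEN,np.ones((3,3))),(222,185,262,232),.173,K,V,'fintop')
def tool(t,yaw): return R.from_euler('z',yaw,degrees=True)*R.from_euler('y',-t,degrees=True)*R.from_matrix(np.diag([-1,1,-1.]))
for yaw in(-63,): print(rel([.6065,-.232,.140],tool(0,yaw)),rel([.6065,-.232,.24],tool(0,yaw)))
```

```text
plate [ 0.60953823 -0.23702337  0.137     ] [0.06085199 0.08877991 0.06633721 0.08994046]
yaw -61.993173081254625
fintop 476 mean [ 608. -236.  173.] rect [ 608.  -236.2] [12.9 35.3] 26.8 corners [[594.0, -223.0], [610.0, -255.0], [622.0, -249.0], [606.0, -218.0]]
(array([-32.1, -10.4, 198.4]), array([-0.1, -0.3,  0.1])) (array([-31.6, -10.5,  98.4]), array([-0.1, -0.3,  0.1]))
```

carry_out --motion '[[[-0.018,-0.005,0.05,0,0,0,-1],[-0.036,-0.011,0.1,0,0,0,-1],[-0.036,-0.011,0.14,0,0,0,-1],[-0.036,-0.011,0.18,0,0,0,-1],[-0.036,-0.011,0.196,0,0,0,-1],[-0.036,-0.011,0.196,0,0,0,-1]]]'

```text
time: 10.3
tcp_pos: [0.6072, -0.2356, 0.1415]
eef_rot: [0.523, 0.853, 0.0, -0.004]
ft_force: [-0.1, -0.2, 0.1]
width: 0.0853
gripper_force: 0.0
```

```bash
python3 kin.py
python3 - <<'E'
from h import *
def tool(t,yaw): return R.from_euler('z',yaw,degrees=True)*R.from_euler('y',-t,degrees=True)*R.from_matrix(np.diag([-1,1,-1.]))
print(rel([.608,-.2362,.142],tool(0,-63)))
E
```

```text
[-4.91798107e-01  3.59906805e-01  1.52869902e+00  1.38377549e-03
  1.26017248e+00 -9.63342326e-01] [ 0.6071677  -0.23559299  0.14151277] [ 5.22547246e-01  8.52602507e-01  4.49262593e-04 -3.62484271e-03] 10.3
(array([-0.9,  0.5, -0.5]), array([-0.2, -0.4, -0. ]))
```

carry_out --motion '[[[0,0,0,0,0,0,1],[0,0,0,0,0,0,1],[0,0,0,0,0,0,1],[0,0,0,0,0,0,1],[0,0,0,0,0,0,1],[0,0,-0.03,0,0,0,1],[0,0,-0.08,0,0,0,1],[0,0,-0.13,0,0,0,1],[0,0,-0.13,0,0,0,1]]]' --grip_force 60

```text
time: 11.42
tcp_pos: [0.6104, -0.2375, 0.2781]
eef_rot: [0.523, 0.852, 0.001, 0.002]
ft_force: [0.4, -0.2, -1.4]
width: 0.0133
gripper_force: 58.9
```

```bash
python3 kin.py
python3 - <<'E'
from h import *
def tool(t,yaw): return R.from_euler('z',yaw,degrees=True)*R.from_euler('y',-t,degrees=True)*R.from_matrix(np.diag([-1,1,-1.]))
print(rel([.50,-.045,.27],tool(0,-6.2)),robot.get_state()['width'])
E
```

```text
[-4.92105496e-01  2.63241344e-01  1.38853766e+00  1.29131607e-03
  1.48559335e+00 -9.62899678e-01] [ 0.61036838 -0.23754604  0.27809028] [5.22732555e-01 8.52493876e-01 7.64452233e-04 2.06938092e-03] 11.425
(array([221.7, -11.1,   7.4]), array([  0.1,   0.2, -56.8])) 0.013306525954437053
```

Run:
```python
from h import *
def tool(t,yaw): return R.from_euler('z',yaw,degrees=True)*R.from_euler('y',-t,degrees=True)*R.from_matrix(np.diag([-1,1,-1.]))
print(rel([.665,-.055,.32],tool(0,-6.2)))
```

```text
(array([137.8, 131.6, -41.8]), array([  0.1,   0.2, -56.8]))
```

carry_out --motion '[[[0.02,0.015,-0.02,0,0,-9,1],[0.05,0.04,-0.04,0,0,-19,1],[0.08,0.07,-0.042,0,0,-29,1],[0.11,0.1,-0.042,0,0,-39,1],[0.138,0.132,-0.042,0,0,-49,1],[0.138,0.132,-0.042,0,0,-57,1],[0.138,0.132,-0.042,0,0,-57,1],[0.138,0.132,-0.042,0,0,-57,1]]]'

```text
time: 12.42
tcp_pos: [0.6629, -0.0541, 0.3134]
eef_rot: [0.054, 0.999, 0.002, -0.003]
ft_force: [1.1, 0.3, -1.8]
width: 0.013
gripper_force: 58.9
```

```bash
python3 kin.py
python3 - <<'E'
from h import *
p,d,K,V=grab('wrist'); np.savez('w3.npz',p=p,d=d,K=K,V=V)
save('w3.png',cv2.resize(p,(800,600)))
E
```

```text
[-0.20122575  0.28435376  1.29820627  0.00255278  1.56555825 -1.66328504] [ 0.66289208 -0.05413248  0.31344043] [ 0.05435224  0.99851568  0.00174005 -0.00304092] 12.425
```

View pics/w3.png

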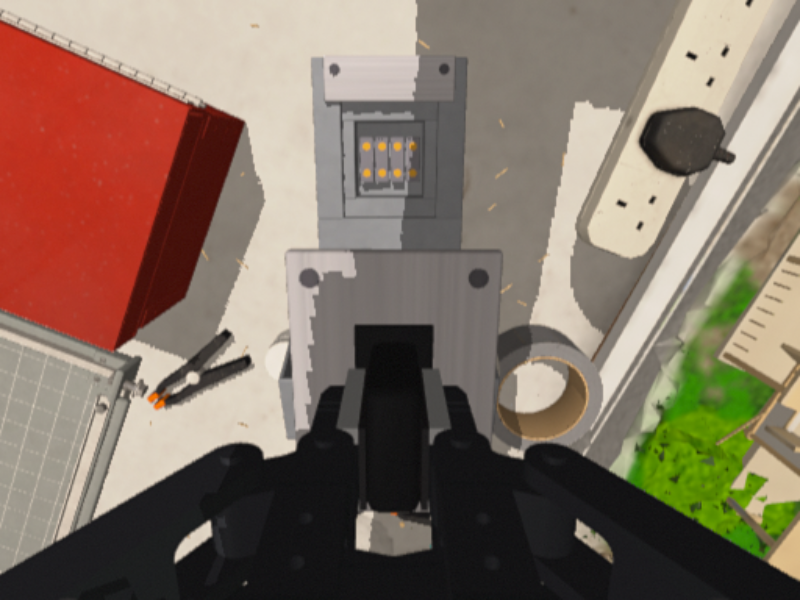

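The view shows the lip at (324–455, 57–101), the recess's rear wall edge at row 217 and its side walls at columns 342 and 440. The held plate's front edge is at row 250, columns 287 to 501.

Run:
```python
from h import *
z=np.load('w3.npz'); p,d,K,V=z['p'],z['d'],z['K'],z['V']; W=cloud(d,K,V); s=.64
g=cv2.cvtColor(p,cv2.COLOR_RGB2GRAY).astype(int)
print('lip col',g[55:75,220],g[55:75,270]); print('wall col',g[128:148,230],g[128:148,275]); print('row lip',g[55,195:310]); print('row pocket',g[134,205:300]); print('plate col',g[152:168,200],g[152:168,300]); print('plate row',g[180,175:200],g[180,308:330])
def P(uv,zp): return ray(np.array(uv)*s,zp,K,V)
B=R.from_euler('z',-6.2,degrees=True); h=np.array([.671,-.057,.06])
L=P([[324,101.5],[454.5,101.5]],.065); Rw=P([[342,217],[440,217]],.059); 
for n,q in(('lip',L),('rear',Rw)): print(n,q.round(4).tolist(),np.linalg.norm(q[1]-q[0]),'yaw',np.degrees(np.arctan2(*(q[1]-q[0])[[1,0]]))-90,'box frame',B.inv().apply(q-h).round(4).tolist())
st=robot.get_state(); R0=R.from_quat(st['eef_rot']); C=-V[:3,:3].T@V[:3,3]; print('cam in tool',R0.inv().apply(C-st['tcp_pos']).round(3))
zp=st['tcp_pos'][2]-.005; q=P([[287,250.5],[501,250.5]],zp); print('plate edge tool frame',R0.inv().apply(q-st['tcp_pos']).round(4).tolist())
print('plate depth z',W[165:180,185].round(3)[::4],W[165:180,310].round(3)[::4], 'lip z',W[50,[215,250,280]].round(3))
```

```text
lip col [200 201 200 199 199 199 197 198 188 146 101  95  95  96  96  95  97 133
 161 162] [117 117 114 117 116 113 114 117 114 101  89  91  89  90  89  91  91  91
  91  90]
wall col [157 156 156 155 154 153 152 152 153 151 128 120 147 152 150 151 152 150
 149 150] [88 87 87 86 87 88 88 89 89 90 77 75 88 90 92 91 91 91 90 91]
row lip [214 214 215 214 192 153 159 161 161 162 161 160 166 199 202 200 201 200
 199 199 200 201 200 200 199 200 199 200 200 200 200 199 199 199 199 199
 199 199 199 199 199 200 199 199 200 199 199 199 199 200 200 200 199 199
 200 199 198 198 199 199 198 199 199 199 199 199 200 199 199 201 197 125
 115 117 118 117 119 118 118 118 118 117 118 118 118 118 118 117 118 118
 118 117 118 119 117  99  82  91  92  92  93  93  91  86 124 127 126 126
 126 126 127 126 125 124 124]
row pocket [151 150 150 151 151 149 150 150 149 149 150 151 152 151 116 108 153 155
 155 156 157 156 155 154 154 152 152 152 152 150 149 149 150 150 153 153
 154 153 152 151 150 149 150 149 150 149 149 149 149 150 149 151 150 126
  91  87  88  88  88  88  88  88  88  88  88  89  89  89  89  87  
[... 470 characters left out ...]
0.065], [0.564, 0.0019, 0.065]] 0.09210980218536732 yaw -6.230060508753439 box frame [[-0.1128, -0.0451, 0.005], [-0.1127, 0.047, 0.005]]
rear [[0.6363, -0.0887, 0.059], [0.6445, -0.0146, 0.059]] 0.07453454858707455 yaw -6.265669472575738 box frame [[-0.031, -0.0353, -0.001], [-0.031, 0.0393, -0.001]]
cam in tool [ 0.072  0.001 -0.143]
plate edge tool frame [[0.0434, -0.0296, 0.0052], [0.0433, 0.0321, 0.0053]]
plate depth z [[ 0.619 -0.079  0.308]
 [ 0.621 -0.08   0.307]
 [ 0.623 -0.08   0.307]
 [ 0.625 -0.08   0.307]] [[ 0.625 -0.022  0.307]
 [ 0.627 -0.022  0.307]
 [ 0.629 -0.023  0.308]
 [ 0.631 -0.023  0.308]] lip z [[ 0.54  -0.079  0.065]
 [ 0.544 -0.041  0.065]
 [ 0.548 -0.009  0.066]]
```

```bash
cat >> h.py <<'E'
B=R.from_euler('z',-6.24,degrees=True); POC=np.array([.671,-.057,.06])+R.from_euler('z',-6.2,degrees=True).apply([-.0783,.001,-.010])
def avg(n=5):
    S=[]
    for i in range(n):
        robot.grab_frame('wrist'); s=robot.get_state(); S.append((s['tcp_pos'],s['eef_rot'],s['ft_force']))
    return np.mean([a[0] for a in S],0),R.from_quat([a[1] for a in S]).mean(),np.mean([a[2] for a in S],0),np.std([a[0] for a in S],0)
F_T=np.array([.0434,.0011,.0105])   # plate's front bottom edge middle, tool frame
def tgt(xf,z0,tilt,dy=0):
    Rt=B*R.from_euler('y',-tilt,degrees=True)*R.from_matrix(np.diag([-1,1,-1.]))
    return POC+B.apply([xf,dy,z0])-Rt.apply(F_T),Rt
def show(*T):
    p,r,f,sd=avg(); q=B.inv().apply(p+r.apply(F_T)-POC)*1000; e=(B.inv()*r).as_matrix()
    c=B.inv().apply(p+r.apply(F_T-[.045,0,0])-POC)*1000
    print('front edge in pocket mm',q.round(1),'plate bottom centre',c.round(1),'tilt',np.degrees(np.arcsin(e[0,2])).round(1),'roll',np.degrees(np.arcsin(e[1,2])).round(1),'yaw',np.degrees(np.arctan2(-e[0,1],e[1,1])).round(1),'F',f.round(1),'sd',(sd*1000).round(2),'w',robot.get_state()['width'])
    for t in T:
        P,Q=tgt(*t); print(t,(r.inv().apply(P-p)*1000).round(1).tolist(),(r.inv()*Q).as_rotvec(degrees=True).round(1).tolist())
E
python3 -c "
from h import *
print(POC); show((-.028,.06,0),(-.028,.03,12))"
```

```text
[ 0.59326598 -0.0475495   0.05      ]
front edge in pocket mm [ 26.8   2.  254.3] plate bottom centre [ 71.8   2.  254.1] tilt -0.3 roll 0.2 yaw 0.1 F [ 0.1  0.3 -2.3] sd [0.08 0.08 0.24] w 0.012714461462711808
(-0.028, 0.06, 0) [54.0, -2.5, 194.3] [0.2, -0.3, 0.1]
(-0.028, 0.03, 12) [57.0, -2.6, 215.5] [0.2, -12.3, 0.1]
```

carry_out --motion '[[[0.055,-0.0025,0,0.2,-6,0,1],[0.057,-0.0025,0.05,0.2,-12.3,0,1],[0.057,-0.0025,0.1,0.2,-12.3,0,1],[0.057,-0.0025,0.15,0.2,-12.3,0,1],[0.057,-0.0025,0.19,0.2,-12.3,0,1],[0.057,-0.0025,0.215,0.2,-12.3,0,1],[0.057,-0.0025,0.215,0.2,-12.3,0,1],[0.057,-0.0025,0.215,0.2,-12.3,0,1]]]'

```text
time: 13.72
tcp_pos: [0.6067, -0.0498, 0.1016]
eef_rot: [0.053, 0.993, -0.006, 0.106]
ft_force: [0.5, 0.3, -1.0]
width: 0.0129
gripper_force: 58.9
```

```bash
python3 -c "
from h import *
show((-.028,.012,12),(-.028,.002,12))
p,d,K,V=grab('wrist');save('w4.png',p)"
```

```text
front edge in pocket mm [-26.4   0.2  32.6] plate bottom centre [17.6  0.4 42.1] tilt 12.2 roll -0.0 yaw 0.2 F [-0.3 -0.1 -1.6] sd [0.22 0.08 0.27] w 0.013080306903394429
(-0.028, 0.012, 12) [5.9, -0.4, 19.9] [-0.0, 0.2, 0.2]
(-0.028, 0.002, 12) [8.0, -0.4, 29.7] [-0.0, 0.2, 0.2]
```

View pics/w4.png

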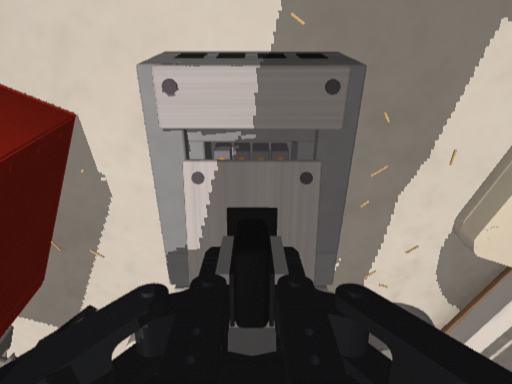

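The plate's front edge (row 160, columns 184–319) is centred over the recess (columns 186–317), just behind the lip edge at row 128. I'll lower it, check, then slide it in.

carry_out --motion '[[[0.004,0,0.012,0,0,0,1],[0.006,0,0.022,0,0,0,1],[0.008,0,0.0295,0,0,0,1],[0.008,0,0.0295,0,0,0,1],[0.008,0,0.0295,0,0,0,1]]]'

```text
time: 14.65
tcp_pos: [0.604, -0.0493, 0.0692]
eef_rot: [0.052, 0.993, -0.006, 0.105]
ft_force: [-0.0, 0.0, -1.1]
width: 0.013
gripper_force: 59.6
```

```bash
python3 -c "
from h import *
show((-.028,.002,12),(-.036,.002,12),(-.0445,.002,12))"
```

```text
front edge in pocket mm [-29.6   0.4  -0.1] plate bottom centre [14.4  0.5  9.3] tilt 12.0 roll 0.0 yaw 0.2 F [ 0.1  0.1 -1.2] sd [0.07 0.02 0.02] w 0.013392719424210909
(-0.028, 0.002, 12) [-2.0, -0.5, -1.7] [0.0, 0.0, 0.2]
(-0.036, 0.002, 12) [5.8, -0.5, -3.3] [0.0, 0.0, 0.2]
(-0.0445, 0.002, 12) [14.1, -0.5, -5.1] [0.0, 0.0, 0.2]
```

carry_out --motion '[[[0.002,-0.0005,-0.0015,0,0,0,1],[0.006,-0.0005,-0.0025,0,0,0,1],[0.01,-0.0005,-0.0034,0,0,0,1],[0.014,-0.0005,-0.0042,0,0,0,1],[0.014,-0.0005,-0.0042,0,0,0,1],[0.014,-0.0005,-0.0042,0,0,0,1]]]'

```text
time: 15.65
tcp_pos: [0.5895, -0.0483, 0.0708]
eef_rot: [0.053, 0.993, -0.006, 0.105]
ft_force: [0.2, -0.7, -2.1]
width: 0.0132
gripper_force: 59.5
```

```bash
python3 -c "
from h import *
show((-.0445,.001,12),(-.0445,.001,8),(-.0448,.001,4),(-.045,.0008,0))
p,d,K,V=grab('wrist');save('w5.png',p)"
```

```text
front edge in pocket mm [-43.9  -0.1   1.4] plate bottom centre [ 0.2 -0.  10.8] tilt 12.1 roll 0.0 yaw 0.2 F [-0.2  0.1 -2.1] sd [0.02 0.01 0.03] w 0.013357540774116312
(-0.0445, 0.001, 12) [0.7, 0.0, 0.3] [0.0, 0.1, 0.2]
(-0.0445, 0.001, 8) [0.1, 0.0, 3.4] [0.0, 4.1, 0.2]
(-0.0448, 0.001, 4) [-0.0, 0.0, 6.4] [0.0, 8.1, 0.2]
(-0.045, 0.0008, 0) [0.0, 0.0, 9.7] [-0.0, 12.1, 0.2]
```

View pics/w5.png

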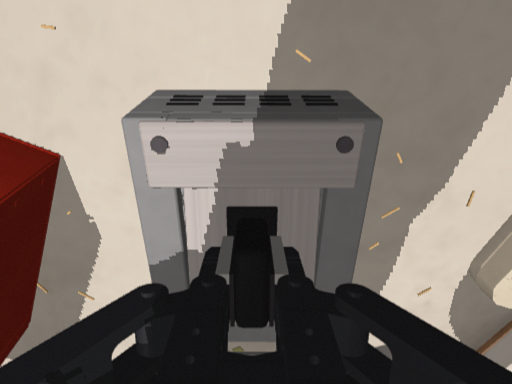

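The front end is under the lip: the plate's screw holes are hidden beneath the lip edge at row 186. I'll lower the rear end.

carry_out --motion '[[[0.0005,0,0.0018,0,2,0,1],[0.0002,0,0.0034,0,4,0,1],[0,0,0.005,0,6,0,1],[0,0,0.0064,0,8,0,1],[0,0,0.008,0,10,0,1],[0,0,0.0095,0,12,0,1],[0,0,0.0095,0,12,0,1],[0,0,0.0095,0,12,0,1]]]'

```text
time: 16.95
tcp_pos: [0.5927, -0.0487, 0.0624]
eef_rot: [0.053, 0.999, -0.0, 0.002]
ft_force: [1.7, -0.7, 3.9]
width: 0.013
gripper_force: 60.2
```

```bash
python3 -c "
from h import *
show((-.045,0,0))"
```

```text
front edge in pocket mm [-43.8  -0.3   1.6] plate bottom centre [ 1.2 -0.1  1.8] tilt 0.2 roll -0.0 yaw 0.2 F [ 2.1 -0.3  3.7] sd [0.03 0.01 0.03] w 0.013058753912186588
(-0.045, 0, 0) [1.1, 0.1, 1.8] [-0.0, 0.2, 0.2]
```

carry_out --motion '[[[0.0005,0,0.0005,0,0,0,1],[0.0005,0,0.0005,0,0,0,0.3],[0.0005,0,0,0,0,0,0],[0.0005,0,0,0,0,0,0],[0.0005,0,-0.03,0,0,0,0],[0.0005,0,-0.08,0,0,0,0],[0.0005,0,-0.13,0,0,0,0],[0.03,0,-0.18,0,0,0,0],[0.03,0,-0.18,0,0,0,0],[0.03,0,-0.18,0,0,0,0]]]'

```text
time: 18.45
tcp_pos: [0.561, -0.0451, 0.2409]
eef_rot: [0.053, 0.999, -0.0, 0.0]
ft_force: [0.2, -0.1, -0.6]
width: 0.0427
gripper_force: 0.0
```

```bash
python3 kin.py
python3 - <<'E'
from h import *
p,d,K,V=grab('wrist'); np.savez('w6.npz',p=p,d=d,K=K,V=V); save('w6.png',p)
W=cloud(d,K,V); b=(W-POC)@B.as_matrix()*1000
for x,y in((-30,-25),(-30,25),(25,-25),(25,25),(38,0),(0,-25),(0,25),(30,0)):
    m=np.hypot(b[...,0]-x,b[...,1]-y)<3; print(x,y,m.sum(),np.nanmedian(b[m][:,2]).round(2))
E
```

```text
[-2.20207502e-01  6.55447101e-02  1.68031403e+00 -2.85682275e-04
  1.39522691e+00 -1.68520880e+00] [ 0.56102038 -0.04512855  0.24092444] [ 5.28479680e-02  9.98602528e-01 -1.80902860e-04  2.26536234e-04] 18.45
-30 -25 71 230.55
-30 25 42 6.01
25 -25 22 5.55
25 25 26 5.41
38 0 23 5.88
0 -25 27 5.83
0 25 25 5.88
30 0 0 nan
  return np.nanmean(a, axis, out=out, keepdims=keepdims)
```

View pics/w6.png

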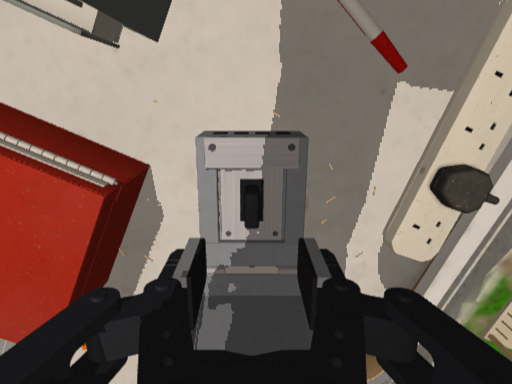

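The plate lies flat and level in the recess, with its front end under the lip (edge at row 167) and its rear end at row 240. The hood is open and nothing is touching the robot, so I'm handing it in.

```bash
python3 -c "
from bench import robot
print(robot.job_done())"
```

```text
the job is handed in; nothing more can be done
None
```

I handed the job in at about 18.5 s: the hood stands open, and the cover plate lies flat in the recess with its front end under the lip. No verdict came back.

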